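Slide the torch aside and pop the wide bin ajar

ROBOT

A 7-joint arm with a two-finger parallel gripper is mounted at the origin on the work surface. World frame = base frame: x ahead of the robot, y to its left, z up, the work surface at z = 0. Lengths are in mm, angles in degrees, forces in N, time in s.
With the tool pointing down it reaches from about 425 to 825 mm from the base axis. Payload 3.6 kg.
Tool frame: the origin (TCP) lies midway between the tips of the shut fingers; the grasp point (between the pads) lies 19 mm behind it (arm.pinch_z is the distance from the TCP to the grasp point, in mm); z points along the fingers, y is the line along which they close (so a half turn about z gives the same grasp; the last joint's range is limited). The gripper opens to 93 mm and grips with 3 to 60 N. Pads are 15 mm wide; open, the fingers measure 128 mm over their backs; the gripper's body (75 mm by 188 mm) begins 65 mm behind the grasp point.
Start: joints at [-78.352, 35.231, -0.722, 81.555, 0.464, 63.22, -2.315], TCP at [148.026, 632.89, 218.64] pointing down, gripper open.
Joint ranges: [-178.69, 178.69], [-17.37, 117.87], [-77.05, 75.6], [15.02, 138.74], [-78.02, 258.01], [0.78, 113.62], [-162.83, 162.83]. Speed limits (degrees/s): [159.86, 159.86, 180, 180, 180, 180, 180].

INTERFACE

Orientations are given as [roll, pitch, yaw] about the fixed x, y, z axes, in that order (R = Rz(yaw) Ry(pitch) Rx(roll)).
In Python, from cell import arm gives the robot as it stands.
- The arm moves only by the tool advance, called after "Call:" as name(argument=value, ...) on one line, values as JSON. Schema: {"type":"object","properties":{"moves":{"type":"array","items":{"type":"number"},"minItems":7,"maxItems":140},"clamp_n":{"type":"number"},"only":{"type":"string"},"quiet":{"type":"boolean"},"lines":{"type":"string"}},"required":["moves"],"additionalProperties":false}. moves is one flat list of numbers that holds 1 to 20 rows one after another, with no inner brackets; each row has 7 numbers: dx, dy, dz in units of 5 mm, then a rotation vector rx, ry, rz in units of 10 degrees, then the finger opening in mm; each row is the pose to reach, as a shift and turn from the pose commanded when the call began, along the tool's axes at that moment; what a row does not reach only later rows make up. A row lasts 1/10 s, in which the tool goes at most 50 mm and 8.59 degrees, less where a joint would pass 70% of its speed; a pose out of reach is approached as far as the arm can. The fingers move at their own pace and stop on an object; clamp_n is the grip in N (left out, the last holds). Time passes only in rows, so rows that do not move let the fingers close. The tool returns the time, the measured TCP pose, the force, the opening and the grip force at its end. only (a regular expression) keeps the lines of the reply that match it, lines (a string "A,B") keeps lines A to B, and quiet returns only ok. Input that does not fit is refused with a message, and nothing moves.
- arm.read_state(): the state, without advancing time (a new reading comes with each control period).
- arm.read_camera(name): name is "side" or "top" or "wrist"; returns a dict with "img" (480x640x3 uint8, red, green, blue), "fx", "fy", "cx", "cy" (pixels), "rvec" (rotation vector, rad) and "tvec" (3), from world to camera coordinates, as OpenCV has them. Camera axes: x right, y down, z forward; pixel columns grow to the right and rows downward; lengths in mm; the calibration is good to about 2 mm. A picture is of the moment at which its call begins. There is no depth.
- arm.sign_off(): hands the job in; it is judged then, once.
The state is a dict: "time": time; "q": joint angles; "joint_vel": joint speeds; "effort": joint torques, N m; "tool_pos": TCP position; "tcp_rot": TCP orientation; "contact_force": force on the tool from outside, world axes, zero at the start; "wrist_torque": the same for the moment, N m; "opening": finger opening in mm; "grasp_force": force on a finger pad.
Only numpy, scipy, OpenCV 4.12 (cv2) and the standard library are available. Lean on these libraries where they do the work, as an engineer would, in place of code of your own. Each camera call takes 0.05 s, during which the arm holds its last target. There are 200 camera calls.

TASK

The torch stands in the way of the wide tilt-out bin: push it sideways along the shelf, keeping it upright and on the shelf, until no part of it is in front of that bin. Then press the upper part of the wide bin's front so that its push catch lets go, and let the bin spring ajar and stay so. Leave the narrow bin shut and everything else where it is.

Things in the scene. Friction and masses are not known exactly. Their poses are not given: they have to be found in the camera images.
- wide_organiser: wide organiser, fixed: clear acrylic box 150 mm wide, 85 high, with a white tilt-out bin in front. Origin: on the shelf under its middle; x from front to back, y along the front, z up. Acrylic spans x -52 to 60 mm. Bin's flat front panel: 140 mm wide, 8 to 80 mm above the shelf, outer face at x = -66 mm when shut, hinged along its foot
- wide_bin_press (a point): point on the outer face of the wide bin's front panel, on its centre line, 65 mm above the shelf when shut: a good place to press. Pressed in 3 mm here (about 4.5 N; stop at 4.5 mm) the catch lets go, and as the finger draws back the spring follows it and tips the bin out, the top edge coming about 30 mm forward
- wide_bin (a joint): tilt of the wide bin about the hinge along its foot, rad: 0 shut, held by its push-to-open catch; negative when pressed in (catch lets go at -0.05, stop at -0.08); positive when its top has tipped out to the front (stop at 0.42, where the spring holds it ajar). It cannot be pulled open
- narrow_organiser: the narrow organiser, fixed to the shelf, of the same make but 90 mm wide (bin panel 80 mm wide); same depth, height, origin and axes. Not to be opened
- narrow_bin (a joint): tilt of the narrow bin, same meaning as wide_bin; it must stay shut
- torch: stubby grey plastic torch, loose, standing lens down with its axis 42 to 50 mm in front of the wide bin's panel, blocking its swing. 75 mm tall, about 130 g: head 54 mm across up to 28 mm above the shelf, barrel 34 mm across from 42 mm up. Origin: centre of its underside; z up its axis. Pushed low on the head it slides upright
- led_bulb0: bystander: frosted LED bulb, 106 mm tall, 60 mm globe on a 22 mm metal bayonet cap, standing cap down in a cardboard tray 75 x 225 x 30 mm with three holes; origin at the foot of the cap, z up
- led_bulb1: bystander: frosted LED bulb in the same tray, middle hole
- led_bulb2: bystander: frosted LED bulb in the same tray, last hole
- glass_bulb: bystander: clear glass bulb, 106 mm tall, 60 mm globe on a 22 mm metal bayonet cap, standing cap down in a wooden block 70 x 70 x 30 mm; origin at the foot of the cap, z up
- tester: bystander: blue screwdriver tester lying flat, 160 mm long, 20 mm thick; origin under its middle, blade along x
- fuse_box: bystander: small cardboard fuse carton 35 x 55 x 22 mm lying in front of the narrow bin; origin at the centre of its underside
- fixings_jar: bystander: glass jar with a steel cap, 56 mm across, 75 mm tall; origin at the centre of its underside

How it is judged:
By the outcome, as a careful person would: the job done as asked, in the order asked, and still so for the second after the job is handed in, with the robot touching nothing.
It also fails if it takes over 48 s, if anything falls off the work surface, if the arm or the gripper's body presses on something with over 40 N, if the wrist force passes 120 N, or if a joint passes its speed limit or range.

## Working session

There is one attempt and no reset: what is moved stays moved. The work goes in short steps, Python scripts to look and compute and a tool call to move; the robot and the scene stay as the last step left them, time stands still between calls to the robot, and variables do not carry over. Pictures are saved under pics/ and viewed, at most 10 in all, crops included, and the job is handed in when it is done.

```bash
ls; mkdir -p pics
```

Run:
```python
from cell import arm
import cv2
for n in ("top","side"):
    c=arm.read_camera(n); cv2.imwrite(f"pics/{n}0.png",c["img"][:,:,::-1]); print(n,c["fx"],c["fy"],c["cx"],c["cy"],c["rvec"],c["tvec"])
s=arm.read_state(); print(s["time"],s["tool_pos"],s["tcp_rot"],s["opening"])
```

```text
cell.py
pics
top 492.6983181284842 492.6983181284842 314.8340729055737 234.41305420233098 [ 2.15926985 -2.11064061  0.20291787] [-20.37064274 628.04286138 871.50787372]
side 578.1077403823308 578.1077403823308 323.5236152265912 239.93471718803596 [ 2.30744778 -0.69966536  0.25541007] [-535.19032682  282.86458396  928.40967995]
0.1 [147.87842131 632.22390963 217.59584741] [-1.79868044e+02  2.64801544e-03  1.66839001e+02] 92.94407889682147
```

View pics/top0.png

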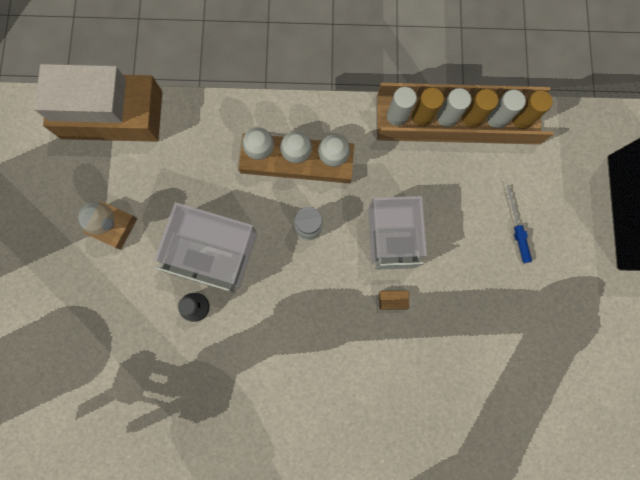

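View pics/side0.png

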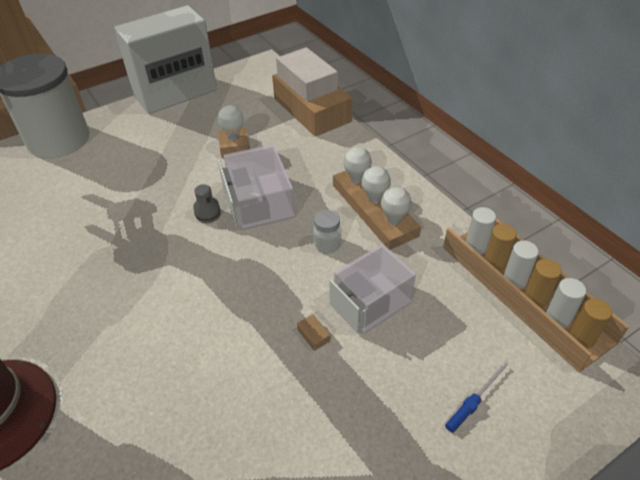

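The top view shows the torch at about (194,306), in front of the wide organiser's panel, whose front edge runs roughly (160,270) to (233,288). The narrow organiser is at (400,232), the jar at (308,222) and the glass bulb at (97,218). I'll enlarge this area.

Create h.py:
```python
import numpy as np, cv2
from cell import arm
def cam(n):
    c=arm.read_camera(n); c["K"]=np.array([[c["fx"],0,c["cx"]],[0,c["fy"],c["cy"]],[0,0,1.]]); c["R"]=cv2.Rodrigues(np.array(c["rvec"],float))[0]; c["t"]=np.array(c["tvec"],float); return c
def ray(c,u,v,z):
    d=c["R"].T@np.linalg.solve(c["K"],[u,v,1.]); o=-c["R"].T@c["t"]; return o+d*(z-o[2])/d[2]
def pix(c,P):
    return cv2.projectPoints(np.array(P,float).reshape(-1,1,3),c["R"],c["t"],c["K"],None)[0].reshape(-1,2)
```

Run:
```python
from h import *
t=cam("top");s=cam("side")
a=cv2.resize(t["img"][190:340,60:260],(800,600),interpolation=3)
cv2.imwrite("pics/tz.png",a[:,:,::-1])
b=cv2.resize(s["img"][130:250,170:330],(800,600),interpolation=3)
cv2.imwrite("pics/sz.png",b[:,:,::-1])
for n,u,v,z in [("torch",194,306,30),("torgL",160,280,85),("jar",308,222,70),("fuse",394,300,20),("gb",97,218,80),("narrow",400,232,85)]: print(n,ray(t,u,v,z).round())
print("cams",-t["R"].T@t["t"],-s["R"].T@s["t"])
```

```text
torch [491. 218.  30.]
torgL [534. 269.  85.]
jar [649.   7.  70.]
fuse [ 511. -161.   20.]
gb [645. 393.  80.]
narrow [ 631. -161.   85.]
cams [465.53307843   4.25775595 968.31792154] [ 224.01926712 -653.90547847  866.37669971]
```

View pics/tz.png

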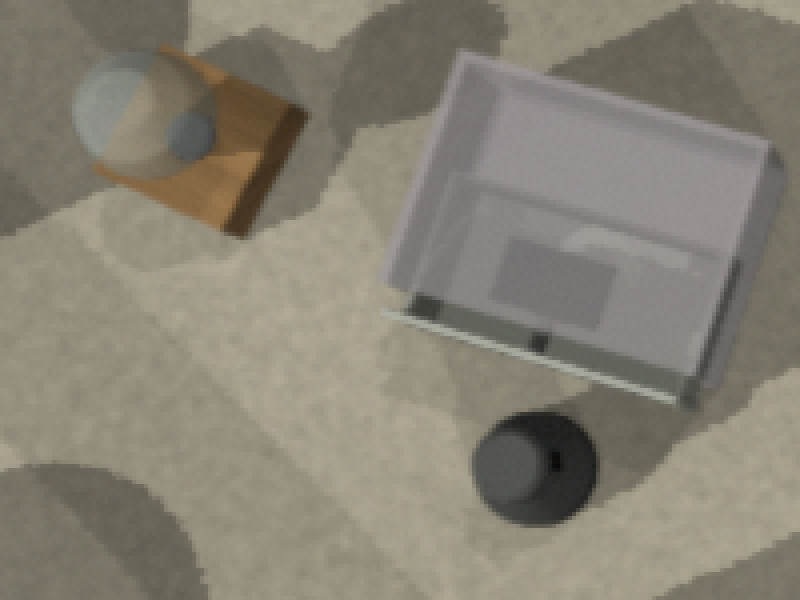

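View pics/sz.png

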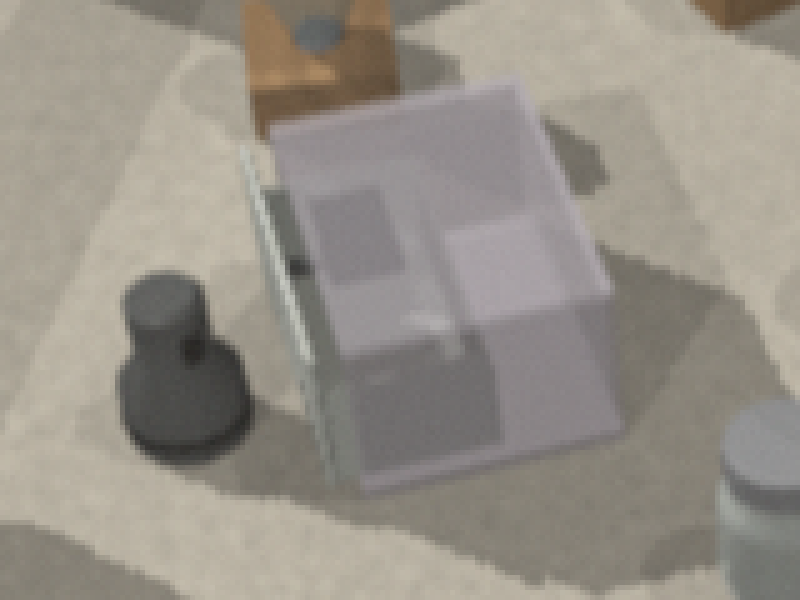

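The zoomed crops show these positions, which I'll turn into poses:
- **Top crop:** panel top edge from about (383,313) to (688,405), acrylic rim corners (462,52), (772,140) and (383,282), torch head circle near (535,468), and barrel top near (508,466).
- **Side crop:** barrel top near (165,287), and rim corners (272,128), (517,80) and (610,290).

Run:
```python
from h import *
t=cam("top");s=cam("side")
T=lambda u,v,z: ray(t,(u+.5)/4-.5+60,(v+.5)/4-.5+190,z)
S=lambda u,v,z: ray(s,(u+.5)/5-.5+170,(v+.5)/5-.5+130,z)
for n,f,l in (("top",T,[(462,52),(772,140),(383,282)]),("side",S,[(517,80),(610,290),(272,128)])):
    bl,br,fl=[f(*p,85)[:2] for p in l]
    a=np.degrees(np.arctan2(*(bl-br)[::-1]))-90; b=np.degrees(np.arctan2(*(bl-fl)[::-1]))
    ang=np.radians(a); ex=np.array([np.cos(ang),np.sin(ang)]); ey=np.array([-ex[1],ex[0]])
    o=(br+fl)/2-4*ex
    print(n,"yaw",a,b,"len",np.linalg.norm(bl-br),np.linalg.norm(bl-fl),"origin",o)
for n,f,l in (("top",T,[(383,313),(688,405)]),("side",S,[(243,148),(310,362)])):
    p=[f(*q,80)[:2] for q in l]; d=p[0]-p[1]; print(n,"panel",p,np.linalg.norm(d),np.degrees(np.arctan2(d[1],d[0]))-90)
print("barrel",T(508,466,75),S(165,287,75))
g=t["img"][285:330,170:220].astype(int).max(2)<72
n_,lab,st,ce=cv2.connectedComponentsWithStats(g.astype(np.uint8)); i=1+np.argmax(st[1:,4])
pts=np.argwhere(lab==i)[:,::-1].astype(np.float32); c,r=cv2.minEnclosingCircle(pts); c=np.add(c,(170,285))
print("head px",c,r,ray(t,*c,20), r/t["fx"]*950)
st=arm.read_state(); print(st["tool_pos"],st["tcp_rot"])
```

```text
top yaw -14.681294076600494 -14.575384666589477 len 148.4965115578043 110.37497607167701 origin [600.03569661 194.84371189]
side yaw -14.946870491642699 -16.634728374072566 len 143.61428471314073 107.54736838886843 origin [601.75544257 196.11146606]
top panel [array([555.87520446, 280.00635322]), array([517.74868056, 140.96049864])] 144.17829760467978 -15.333686303558494
side panel [array([558.48273917, 280.73489468]), array([521.09598196, 145.95701296])] 139.86724782841796 -15.503766902081367
barrel [489.1228103  220.60676416  75.        ] [494.31647632 224.36273587  75.        ]
head px [194.46774101 306.14516068] 14.577408790588379 [490.86251716 219.09165308  20.        ] 28.10754135240946
[147.98940984 632.64845615 218.24591679] [-1.79949615e+02  8.30790444e-04  1.66835391e+02]
```

Units first: shifts go in units of 5 mm and turns go in units of 10 degrees. So -426 mm is -85.2, -379 mm is -75.8, 91.84 degrees is 9.184.

Call:
advance(moves=[-85.2,-75.8,0,0,0,9.184,28,-85.2,-75.8,0,0,0,9.184,28,-85.2,-75.8,0,0,0,9.184,28,-85.2,-75.8,0,0,0,9.184,28,-85.2,-75.8,0,0,0,9.184,28,-85.2,-75.8,0,0,0,9.184,28,-85.2,-75.8,0,0,0,9.184,28,-85.2,-75.8,0,0,0,9.184,28,-85.2,-75.8,0,0,0,9.184,28,-85.2,-75.8,0,0,0,9.184,28,-85.2,-75.8,0,0,0,9.184,28,-85.2,-75.8,0,0,0,9.184,28,-85.2,-75.8,0,0,0,9.184,28,-85.2,-75.8,0,0,0,9.184,28,-85.2,-75.8,0,0,0,9.184,28,-85.2,-75.8,0,0,0,9.184,28])

```text
time: 1.9
tool_pos: [475.6, 168.7, 218.5]
tcp_rot: [-179.9, -0.0, 75.2]
contact_force: [-0.4, -0.3, 0.7]
opening: 28.3
grasp_force: 0.0
```
Look through the wrist camera? Verify with top view + descend to z 12 partially. Let me descend to z=100 (body 184) then look? Just descend to 40, check wrist/top view image. 40 is among torch height but 20mm lateral clearance. Go. dz=+178.

Call:
advance(moves=[0,0,8,0,0,0,28,0,0,16,0,0,0,28,0,0,24,0,0,0,28,0,0,30,0,0,0,28,0,0,33.6,0,0,0,28,0,0,35.6,0,0,0,28,0,0,35.6,0,0,0,28,0,0,35.6,0,0,0,28])

```text
time: 2.7
tool_pos: [477.0, 167.4, 41.3]
tcp_rot: [179.9, -0.1, 75.0]
contact_force: [-0.4, -0.3, -0.3]
opening: 27.8
grasp_force: 0.0
```

Run:
```python
from h import *
t=cam("top");w=cam("wrist")
a=cv2.resize(t["img"][220:370,120:270],(600,600),interpolation=3)
b=cv2.resize(w["img"],(600,450)); cv2.imwrite("pics/d1.png",np.hstack([cv2.resize(a,(400,400)),cv2.resize(w["img"],(400,400))])[:,:,::-1])
```

```text
(no output)
```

View pics/d1.png

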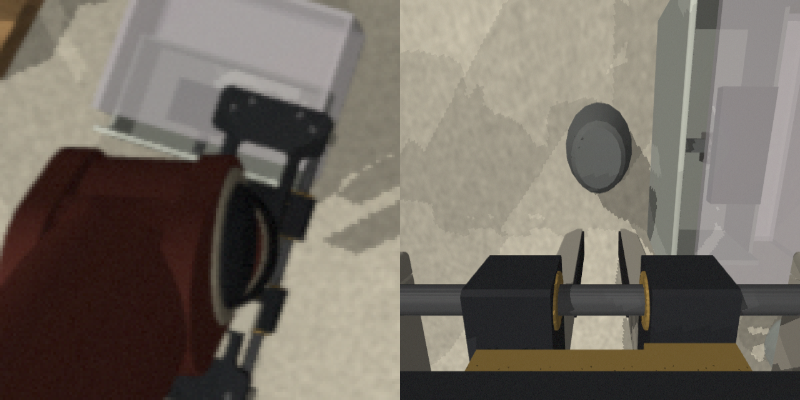

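The wrist view shows the fork centred on the torch: fingers at columns 580–625, torch at 599. It is clear of the panel, so I'll lower and push.

To row units: 50 mm is 10, 28 mm is 5.6.

Call:
advance(moves=[0,0,3,0,0,0,28,0,0,5.6,0,0,0,28,0,0,5.6,0,0,0,28,2,0,5.6,0,0,0,28,3.6,0,5.6,0,0,0,28,4.4,0,5.6,0,0,0,28,5.2,0,5.6,0,0,0,28,6,0,5.6,0,0,0,28,6.8,0,5.6,0,0,0,28,7.6,0,5.6,0,0,0,28,8.4,0,5.6,0,0,0,28,9.2,0,5.6,0,0,0,28,10,0,5.6,0,0,0,28,10,0,5.6,0,0,0,28])

```text
time: 4.2
tool_pos: [489.7, 216.2, 12.6]
tcp_rot: [180.0, -0.0, 75.1]
contact_force: [0.5, 0.2, 0.6]
opening: 28.2
grasp_force: 0.0
```

Run:
```python
from h import *
w=cam("wrist"); cv2.imwrite("pics/w2.png",w["img"][:,:,::-1])
```

```text
(no output)
```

View pics/w2.png

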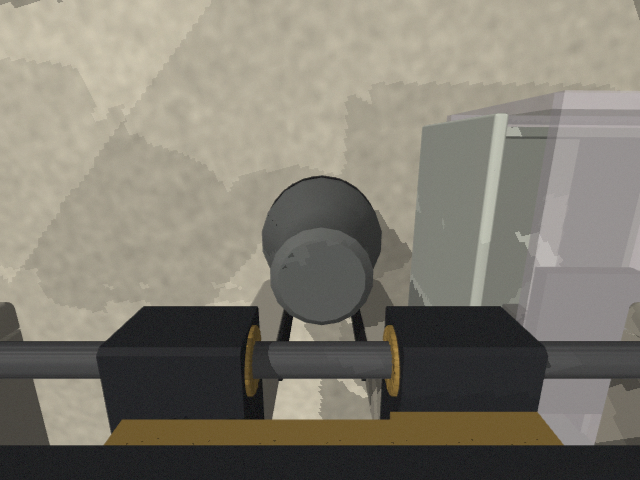

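The torch is upright and seated in the fork, with its barrel top at about (322,275). I'll push the remaining distance and back off.

Call:
advance(moves=[1,0,0,0,0,0,28,2.2,0,0,0,0,0,28,3.4,0,0,0,0,0,28,4.6,0,0,0,0,0,28,5.8,0,0,0,0,0,28,7,0,0,0,0,0,28,8.2,0,0,0,0,0,28,9.4,0,0,0,0,0,28,10.6,0,0,0,0,0,28,11.8,0,0,0,0,0,28,13,0,0,0,0,0,28,14.2,0,0,0,0,0,28,15.4,0,0,0,0,0,28,16.6,0,0,0,0,0,28,17.6,0,0,0,0,0,28,18.4,0,0,0,0,0,28,19,0,0,0,0,0,28,19.4,0,0,0,0,0,28,19.6,0,0,0,0,0,28,19.6,0,0,0,0,0,28])

```text
time: 6.25
tool_pos: [514.8, 309.9, 12.6]
tcp_rot: [-180.0, -0.0, 75.0]
contact_force: [0.3, 0.7, -0.8]
opening: 27.9
grasp_force: 0.1
```

Call:
advance(moves=[-1,0,0,0,0,0,28,-4,0,0,0,0,0,28,-10,0,0,0,0,0,28,-17.6,0,0,0,0,0,28,-17.6,0,0,0,0,0,28])

```text
time: 6.75
tool_pos: [491.0, 217.6, 13.0]
tcp_rot: [-180.0, 0.3, 74.5]
contact_force: [0.0, 0.2, 0.1]
opening: 27.9
grasp_force: 0.0
```

Run:
```python
from h import *
t=cam("top");w=cam("wrist")
s=cam("side")
cv2.imwrite("pics/d3.png",np.hstack([cv2.resize(s["img"][130:250,170:330],(400,400)),cv2.resize(w["img"],(400,400))])[:,:,::-1])
print(pix(t,[[521,336,20]]))
```

```text
[[134.03366921 288.82953428]]
```

View pics/d3.png

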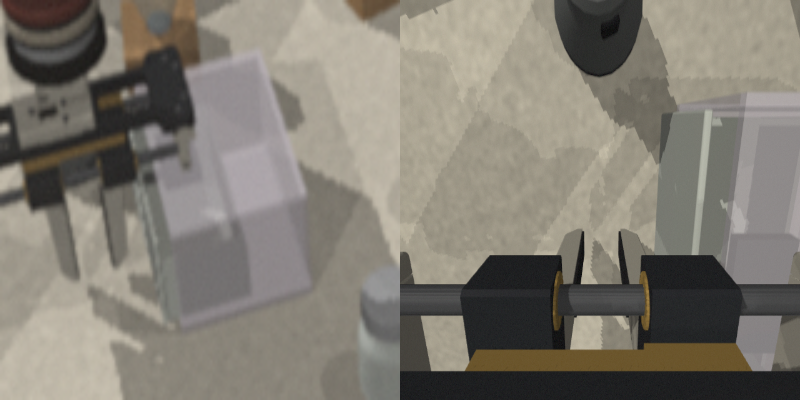

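Torch is upright, its near edge at about (597,75) in the picture, beyond the panel's far end at about (665,112). I'll rise, shut the fingers, and check numbers.

To row units: -50 mm is -10, 20 mm is 4.

Call:
advance(moves=[0,0,-5,0,0,0,0,0,0,-10,0,0,0,0,0,3,-10,0,0,0,0,0,4,-10,0,0,0,0,0,4,-10,0,0,0,0,0,4,-10,0,0,0,0], clamp_n=20)

```text
time: 7.5
tool_pos: [510.4, 220.1, 61.9]
tcp_rot: [-179.9, 0.0, 75.0]
contact_force: [-0.2, 1.0, -0.5]
opening: 0.4
grasp_force: 0.0
```

Run:
```python
from h import *
w=cam("wrist"); st=arm.read_state(); ex=np.array([.966,-.259]);ey=np.array([.259,.966])
L=lambda p:((np.array(p)[:2]-[600.5,195.3])@ex,(np.array(p)[:2]-[600.5,195.3])@ey)
print("tcp local",L(st["tool_pos"]),st["tool_pos"],st["contact_force"])
g=w["img"].astype(int).max(2)<75; g[250:]=0
n,lab,s,ce=cv2.connectedComponentsWithStats(g.astype(np.uint8)); i=1+np.argmax(s[1:,4]); print(s[i])
p=np.argwhere(lab==i); v=p[:,0].max(); u=p[p[:,0]==v][:,1].mean(); print(u,v,"torch near edge local",L(ray(w,u,v,5)))
cv2.imwrite("pics/w4.png",w["img"][:,:,::-1])
```

```text
tcp local (np.float64(-93.5927762476839), np.float64(0.5641432064222407)) [510.25687885 220.07961862  61.84622417] [-0.52654901 -0.36747335 -0.49078827]
[ 234    0  104  111 5820]
290.0 110 torch near edge local (np.float64(-112.82359770441595), np.float64(92.92463537657483))
```

View pics/w4.png

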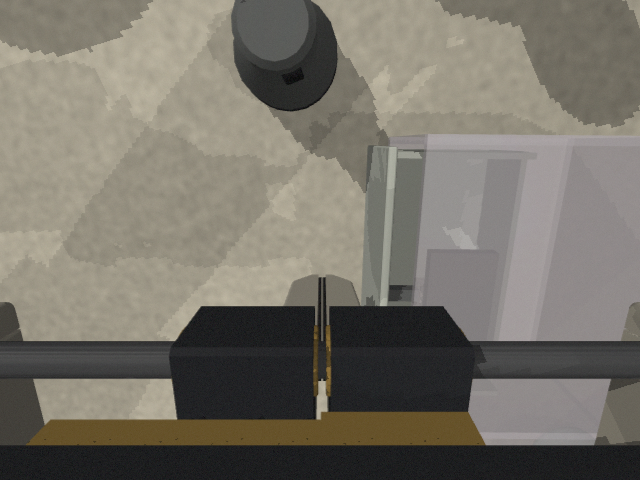

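The torch's near edge is 93 mm off the bin's centre line (panel half-width 70). The fingers, at column 322, are left of the panel edge at column 385 and level with its centre. Now I'll press in small steps.

To row units: 10 mm is 2, 9 mm is 1.8.

Call:
advance(moves=[0,0.8,0,0,0,0,0,0,1.4,0,0,0,0,0,0,1.6,0,0,0,0,0,0,1.8,0,0,0,0,0,0,2,0,0,0,0,0,0,2,0,0,0,0,0])

```text
time: 8.15
tool_pos: [521.2, 216.9, 62.7]
tcp_rot: [180.0, -0.0, 75.0]
contact_force: [-0.5, -0.3, 0.4]
opening: 0.8
grasp_force: 0.0
```

Call:
advance(moves=[0,0.2,0,0,0,0,0,0,0.2,0,0,0,0,0])

```text
time: 8.35
tool_pos: [521.5, 216.9, 62.6]
tcp_rot: [-179.9, 0.0, 75.0]
contact_force: [0.1, -0.5, 1.2]
opening: 0.7
grasp_force: 0.4
```

Call:
advance(moves=[0,0.2,0,0,0,0,0,0,0.2,0,0,0,0,0])

```text
time: 8.55
tool_pos: [521.6, 216.8, 62.6]
tcp_rot: [-179.8, 0.0, 75.0]
contact_force: [-2.7, 1.0, 2.6]
opening: 0.5
grasp_force: 1.8
```

To row units: 1 mm is 0.2.

Call:
advance(moves=[0,0.2,0,0,0,0,0,0,0.2,0,0,0,0,0])

```text
time: 8.75
tool_pos: [523.0, 216.5, 62.6]
tcp_rot: [-179.9, 0.0, 75.0]
contact_force: [-4.5, 0.5, 2.7]
opening: 0.5
grasp_force: 2.2
```

Call:
advance(moves=[0,0.2,0,0,0,0,0,0,0.2,0,0,0,0,0])

```text
time: 8.95
tool_pos: [524.7, 216.0, 62.6]
tcp_rot: [-180.0, 0.0, 75.0]
contact_force: [-4.5, 0.5, 3.4]
opening: 0.5
grasp_force: 2.2
```

To row units: 0.7 mm is 0.14.

Call:
advance(moves=[0,0.14,0,0,0,0,0,0,0.14,0,0,0,0,0])

```text
time: 9.15
tool_pos: [525.6, 215.8, 62.6]
tcp_rot: [180.0, 0.0, 75.0]
contact_force: [-3.9, 1.5, 2.9]
opening: 0.5
grasp_force: 2.1
```

Call:
advance(moves=[0,-0.6,0,0,0,0,0,0,-1.4,0,0,0,0,0,0,-2.2,0,0,0,0,0,0,-3,0,0,0,0,0,0,-4,0,0,0,0,0,0,-5,0,0,0,0,0,0,-6,0,0,0,0,0,0,-8,0,0,0,0,0,0,-11,0,0,0,0,0,0,-15,0,0,0,0,0,0,-18,0,0,0,0,0,0,-18,-6,0,0,0,0,0,-18,-14,0,0,0,0,0,-18,-22,0,0,0,0,0,-18,-30,0,0,0,0,0,-18,-30,0,0,0,0,0,-18,-30,0,0,0,0])

```text
time: 10.85
tool_pos: [438.7, 239.5, 213.4]
tcp_rot: [179.9, -0.1, 75.0]
contact_force: [-0.2, -0.4, 0.2]
opening: 0.5
grasp_force: 0.0
```

Run:
```python
from h import *
t=cam("top");s=cam("side")
cv2.imwrite("pics/d5.png",np.hstack([cv2.resize(s["img"][110:350,130:450],(400,400)),cv2.resize(t["img"][170:370,50:250],(400,400))])[:,:,::-1])
```

```text
(no output)
```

View pics/d5.png

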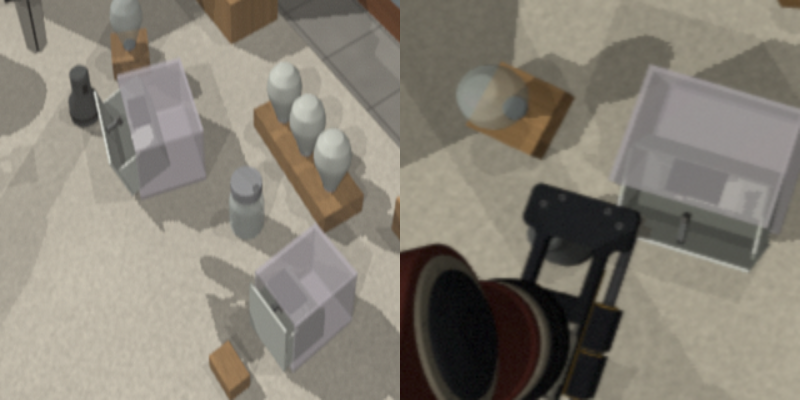

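The side view shows the wide bin tipped out (panel top around (97,95)–(135,190)). The torch stands upright beside it at (80,95), and the narrow bin at (270,310) is shut. The arm is clear, so I'm handing in.

```bash
python3 -c "
from cell import arm
print(arm.sign_off())"
```

```text
the job is handed in; nothing more can be done
None
```

The torch was pushed upright along the shelf until clear of the wide bin, the wide bin's catch was then released and it stands ajar, the narrow bin is still shut, and the job was handed in about 11 s into the 48 s allowed.

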